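# Check the slide warmer with a surface temperature probe

## Robot

A 6-joint arm with a two-finger parallel gripper is mounted at the origin on the work surface. World frame = base frame: x ahead of the robot, y to its left, z up, the work surface at z = 0. Lengths are in m, angles in rad, forces in N, time in s.
With the tool pointing down it reaches from about 0.325 to 0.75 m from the base axis. Payload 7.6 kg.
Tool frame: the origin (TCP) lies at the very end of the fingers, on their centre line; the grasp point (between the pads) lies 19 mm behind it; z points along the fingers, y is the line along which they close (so a half turn about z gives the same grasp; the last joint's range is limited). The gripper opens to 85 mm and grips with 20 to 120 N. Pads are 22 mm wide; open, the fingers measure 114 mm over their backs; the gripper's body (76 mm by 85 mm) begins 54 mm behind the grasp point. The pads swing forward as they close: fully open they stand 13 mm farther back than shut.
Start: joints at [1.061, 0.052, 1.401, -0, 1.689, -0.07], TCP at [0.224, 0.475, 0.21] pointing down, gripper open.
Joint ranges: [-2.9, 2.9], [-0.91, 2.17], [0.12, 2.37], [-1.06, 4.2], [0.26, 2.73], [-2.93, 2.93]. Speed limits (rad/s): [2.57, 2.57, 3.01, 3.14, 3.14, 3.14].

## Interface

Orientations are given as a unit quaternion [w, x, y, z].
In Python, from workcell import manip gives the robot as it stands. The module is installed in compiled form; this text tells all that it offers.
- The arm moves only by the shell command python3 -m inch 'ROWS'. ROWS is JSON, a list of rows, each a list of 3 entries, a list of its own where there are three numbers: the turn, a rotation vector about the tool's x, y, z in degrees, then the shift along the tool's x, y, z in cm, then the opening, from -1 (shut) to 1 (fully open), so that 0 is half open. A call has 1 to 8 rows; each row is the pose to reach, as a shift and turn from the pose commanded when the call began, along the tool's axes at that moment; what a row does not reach only later rows make up. A row lasts 1/12 s, in which the tool goes at most 41.7 mm and 7.16 degrees, less where a joint would pass 70% of its speed; a pose out of reach is approached as far as the arm can. A call with a gripper value outside its range is refused whole. The fingers move at their own pace and stop on an object; the grip force is fixed at half the most. Time passes only in rows, so rows that repeat a pose let the fingers close. It gives the time, the measured TCP pose, the force, the opening and the grip force at its end, in the units of the state.
- manip.read_state(): the state, without advancing time (a new reading comes with each control period).
- manip.read_camera(name): name is "scene" or "top"; returns a dict with "image" (384x512x3 uint8, blue, green, red), "depth" (384x512 float32, m along the optical axis (not along the pixel's ray), 0 where there is no reading), "fx", "fy", "cx", "cy" (pixels), "extrinsics" (4x4, takes a point from world to camera coordinates). Camera axes: x right, y up, looking along -z (the intrinsics and any distortion apply to the point x, -y, -z); pixel columns grow to the right and rows downward; lengths in m; the calibration is good to about 2 mm. A picture is of the moment at which its call begins.
- manip.job_done(): hands the job in; it is judged then, once.
The state is a dict: "time": time; "joint_pos": joint angles; "joint_vel": joint speeds; "joint_efforts": joint torques, N m; "tcp_pos": TCP position; "tcp_rot": TCP orientation; "force": force on the tool from outside, world axes, zero at the start; "moment": the same for the moment, N m; "opening": opening from 0.0 (shut) to 1.0 (fully open); "grip_force": force on a finger pad.
Only numpy, scipy, OpenCV 4.12 (cv2) and the standard library are available. Lean on these libraries where they do the work, as an engineer would, in place of code of your own. Each camera call takes 0.05 s, during which the arm holds its last target. There are 200 camera calls.

## Task

Take the surface probe out of its holder and touch it, upright, to the ringed cross in the middle of the round reference block for a good second, with the spring tip pushed about half-way in. Then press it the same light way on the warmer's sloping plate, at the centre of the opening of the small sliding frame, with the probe square to the plate, and finish there while still holding it pressed in place. Never push the probe hard, do not shift the frame, and leave the other things on the bench where they are.

Things in the scene. Friction and masses are not known exactly. Their poses are not given: they have to be found in the camera images.
- probe: surface temperature probe, 120 g: a square grey handle 24 x 24 mm and 100 mm long, below it a round steel neck 12 mm wide and 40 mm long, below that the spring-loaded tip. Origin: centre of the handle's lower end face; z runs up along the handle to its other end (z = 100 mm), x and y are square to the handle's flat sides. Starts upright, tip down, in the holder
- probe_tip (a point): centre of the flat end face of the copper tip (round, 12 mm wide); 60 mm below the handle's lower end, on the probe's axis, when the spring is out
- tip (a joint): how far the spring-loaded tip is pushed into the probe: 0 out, 0.014 m fully in (hard stop). It takes about 0.8 N to start moving, 3.6 N half-way in (7 mm) and 6.4 N fully in
- holder: fixed white holder: square post 44 x 44 mm, 90 mm tall, foot 70 x 70 mm. The handle's lower 20 mm sits in its 28 mm square bore, on a ledge at z = 70 mm; neck and tip hang free in an 18 mm square bore below. 80 mm of handle stands out; the probe lifts straight up (85 mm to clear). Origin: centre of underside, z up; bore and probe square with x and y
- refblock: fixed round steel reference block, 60 mm wide (72 mm at the foot), 50 mm tall, level top with a ringed cross engraved at its centre. Origin: centre of its underside
- ref_spot (a point): the ringed cross: centre of the reference block's level top, z up
- warmer: fixed slide warmer, white case 180 x 250 mm, with a sloping aluminium plate on top. Origin: centre of its underside on the table, z up; its x points from the low edge of the plate to the high edge
- plate: the warmer's aluminium plate, 190 x 260 mm, sloping 20 degrees, the low edge towards the robot. Origin: centre of its top face, 75 mm above the table; x points up the slope, y along the level direction, z square out of the plate. Two flat glass slides lie on its lower half; a 6 mm rail runs along its upper edge
- spot (a point): the marked spot: the point on the plate's top face at the centre of the sliding frame's opening. The frame is dark steel, 46 mm square outside, 32 mm inside, 3 mm thick, on an arm from the rail, and slides along the plate's y (about 3 N to shift it). Axes as the plate's: z is square out of the plate
- tubeboard: bystander, loose: cardboard board 110 x 160 x 22 mm with small clear tubes standing 17 mm above it; origin: centre of its underside
- media: bystander, loose: amber glass bottle, 68 mm wide, 130 mm tall, blue cap; origin: centre of its underside
- jar: bystander, loose: glass jar, 72 mm wide, 100 mm tall, blue lid; origin: centre of its underside
- dishes: bystander, loose: stack of five culture dishes, 94 mm wide, 68 mm tall; origin: centre of its underside
- dish: bystander, loose: single culture dish, 94 mm wide, 15 mm tall; origin: centre of its underside
- tipbox: bystander, loose: closed box of pipette tips 87 x 122 x 63 mm; origin: centre of its underside
- pot: bystander, loose: open white plastic pot, 90 mm wide, 90 mm tall; origin: centre of its underside
- pipette: bystander, loose: hand pipette lying flat, about 260 mm long along its y, 22 mm thick; origin: at its underside, near mid-length
Mind the look-alikes: they are no part of the job. Leave any pink or turquoise look-alike of the refblock alone.

How it is judged:
By the outcome, as a careful person would: the job done as asked, in the order asked, and still so for the second after the job is handed in, while the arm keeps its last pose, push and grip.
It also fails if it takes over 45 s, if anything falls off the work surface, if the arm or the gripper's body presses on something with over 40 N, if the wrist force passes 120 N, or if a joint passes its speed limit or range.

## Working session

There is one attempt and no reset: what is moved stays moved. The work goes in short steps, Python scripts to look and compute and a shell command to move; the robot and the scene stay as the last step left them, time stands still between calls to the robot, and variables do not carry over. Pictures are saved under pics/ and viewed, at most 10 in all, crops included, and the job is handed in when it is done.

```bash
mkdir -p pics; cat > h.py <<'E'
import numpy as np, cv2, pickle
from workcell import manip
def grab(name,tag):
    c=manip.read_camera(name); pickle.dump(c,open(f'{tag}.pkl','wb')); cv2.imwrite(f'pics/{tag}.png',c['image']); return c
def load(tag): return pickle.load(open(f'{tag}.pkl','rb'))
def ray(c,u,v):
    E=np.array(c['extrinsics']);R=E[:3,:3];o=-R.T@E[:3,3]
    d=np.array([(u-c['cx'])/c['fx'],-(v-c['cy'])/c['fy'],-1.]); return o,R.T@d
def onz(c,u,v,z):
    o,d=ray(c,u,v); return o+d*(z-o[2])/d[2]
def bydepth(c,u,v):
    o,d=ray(c,u,v); return o+d*c['depth'][int(round(v)),int(round(u))]
def proj(c,p):
    E=np.array(c['extrinsics']);q=E[:3,:3]@p+E[:3,3]; return np.array([c['cx']+c['fx']*q[0]/-q[2],c['cy']-c['fy']*q[1]/-q[2]])
E
python3 - <<'E'
from h import *
a=grab('scene','s0');b=grab('top','t0')
for c in(a,b): print({k:(v if k=='extrinsics' else v) for k,v in c.items() if k not in('image','depth')})
s=manip.read_state();print(s)
E
```

```text
{'fx': 409.36534191283334, 'fy': 409.36534191283334, 'cx': 256.4604354228871, 'cy': 190.44981103980012, 'extrinsics': array([[-0.60417809,  0.79683193,  0.00526313,  0.36575246],
       [-0.52962681, -0.4064938 ,  0.74448521,  0.22398826],
       [ 0.59536902,  0.44701416,  0.6676182 , -1.6198655 ],
       [ 0.        ,  0.        ,  0.        ,  1.        ]])}
{'fx': 498.4201617756736, 'fy': 498.4201617756736, 'cx': 254.64023010608187, 'cy': 196.33630956430244, 'extrinsics': array([[ 0.0184912 , -0.9997391 ,  0.01340909, -0.02394234],
       [ 0.99726693,  0.01940166,  0.07128988, -0.6031868 ],
       [-0.07153144,  0.01205421,  0.9973655 , -1.72713398],
       [ 0.        ,  0.        ,  0.        ,  1.        ]])}
{'time': 0.1, 'joint_pos': array([ 1.06068799e+00,  5.27483277e-02,  1.40160338e+00,  2.60435553e-05,
        1.68860328e+00, -7.03272109e-02]), 'joint_vel': array([ 9.84800368e-04, -1.20363331e-03, -4.41288185e-03,  7.35918813e-05,
       -3.03212128e-03,  1.59544657e-04]), 'joint_efforts': array([ 9.58105666e-04, -3.82577991e+01, -3.60989356e+01, -1.11387246e-04,
        4.73223350e-03,  3.58019619e-06]), 'tcp_pos': array([0.22335666, 0.47479555, 0.20958   ]), 'tcp_rot': array([-2.07314964e-04,  2.18121289e-01,  9.75921431e-01, -6.48980411e-04]), 'force': array([-0.4935281 ,  0.58658049, -0.18599243]), 'moment': array([-0.03092227, -0.01469926, -0.0566614 ]), 'grip_force': 0.0, 'opening': 1.000668961847002}
```

View pics/s0.png

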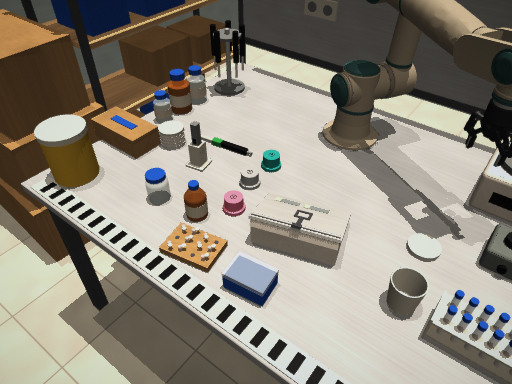

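View pics/t0.png

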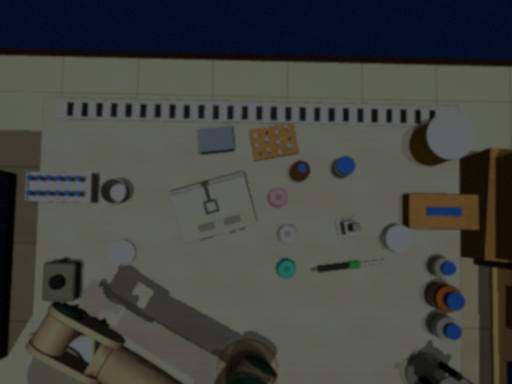

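The scene view shows the probe in its white holder at about (197,145) and three round blocks: grey (250,178), pink (234,203) and teal (271,159). The grey one fits the steel refblock. The frame is on the warmer at (302,218). In the top view these sit at (348,227), (288,233) and (210,207). I'll confirm with enlarged crops.

```bash
python3 - <<'E'
from h import *
b=load('t0')['image'][155:285,160:400];b=cv2.convertScaleAbs(b,alpha=1.9)
cv2.imwrite('pics/t0c.png',cv2.resize(b,None,fx=3.3,fy=3.3,interpolation=cv2.INTER_CUBIC))
a=load('s0')['image'][115:265,170:360]
cv2.imwrite('pics/s0c.png',cv2.resize(a,None,fx=4,fy=4,interpolation=cv2.INTER_CUBIC))
E
```

```text
(no output)
```

View pics/t0c.png

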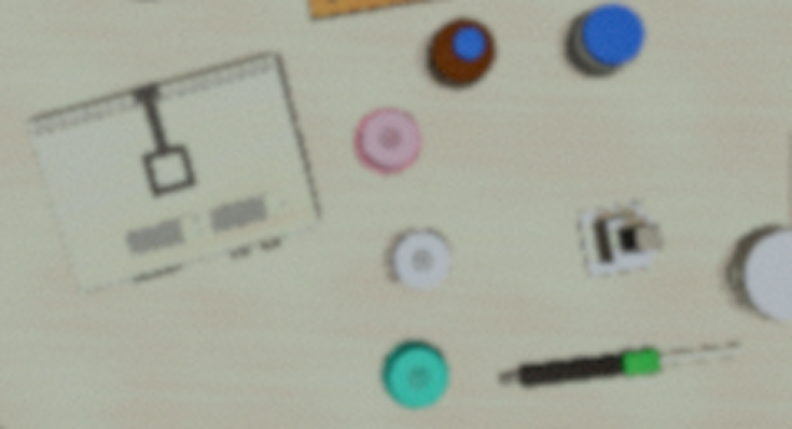

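View pics/s0c.png

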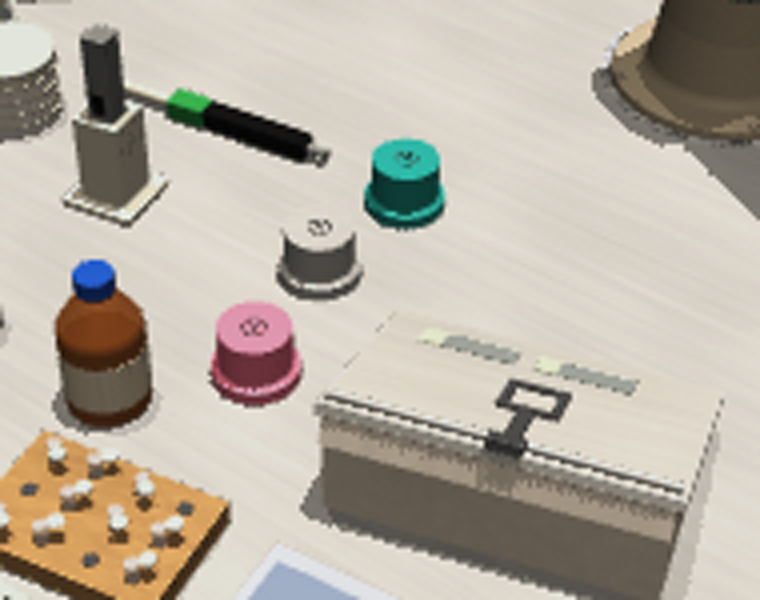

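The crops show the grey block with a ringed cross (scene crop (319,227), top crop (422,260)). It is the only uncoloured block, so it is the refblock. The pink and teal ones are the look-alikes. The frame opening is at scene crop (534,400) and top crop (168,169). The probe top is at scene (101,34) and top (650,237).

```bash
cat >> h.py <<'E'
def tri(c1,p1,c2,p2):
    o1,d1=ray(c1,*p1);o2,d2=ray(c2,*p2)
    t=np.linalg.lstsq(np.stack([d1,-d2],1),o2-o1,rcond=None)[0]
    a,b=o1+t[0]*d1,o2+t[1]*d2; return (a+b)/2,np.linalg.norm(a-b)
E
python3 - <<'E'
from h import *
np.set_printoptions(precision=4,suppress=True)
t=load('t0');s=load('s0')
T=lambda u,v:(160+(u+.5)/3.3-.5,155+(v+.5)/3.3-.5); S=lambda u,v:(170+(u+.5)/4-.5,115+(v+.5)/4-.5)
print('ref',tri(t,T(422,260),s,S(319,227)),onz(t,*T(422,260),.05),onz(s,*S(319,227),.05))
print('frame',tri(t,T(168.5,169),s,S(534,400)))
print('probe',tri(t,T(650,237),s,S(101,34)),onz(t,*T(650,237),.17),onz(s,*S(101,34),.17))
h=[onz(t,*T(*p),.0) for p in((580,212),(645,203),(655,263),(592,275))];print('foot',np.mean(h,0),h)
for i in range(4):
    d=h[(i+1)%4]-h[i];print(np.degrees(np.arctan2(d[1],d[0])),np.hypot(*d[:2]))
P=[onz(t,*T(*p),z) for p,z in(((32,120),.1075),((277,54),.1075),((320,218),.0425),((83,290),.0425))]
print('plate',np.mean(P,0),P)
for i in range(4):
    d=P[(i+1)%4]-P[i];print(np.degrees(np.arctan2(d[1],d[0])),np.hypot(*d[:2]))
# depth: plate plane
c=t
pts=[]
for u in range(60,290,3):
  for v in range(100,235,3):
    p=T(u,v);
    if cv2.pointPolygonTest(np.array([(50,140),(265,85),(300,205),(95,275)],np.float32),(u,v),False)>0:
      pts.append(bydepth(c,*p))
pts=np.array(pts);m=np.median(pts,0)
for k in range(4):
  A=np.c_[pts[:,:2],np.ones(len(pts))];co=np.linalg.lstsq(A,pts[:,2],rcond=None)[0];r=pts[:,2]-A@co;pts=pts[abs(r)<max(.003,2*r.std())]
print('plane',co,np.degrees(np.arctan(np.hypot(*co[:2]))),np.degrees(np.arctan2(co[1],co[0])),len(pts),r.std())
f=tri(t,T(168.5,169),s,S(534,400))[0];print('z@frame',co@[f[0],f[1],1],[onz(cc,*p,co@[f[0],f[1],1]) for cc,p in((t,T(168.5,169)),(s,S(534,400)))])
E
```

```text
ref (array([ 0.4761, -0.1275,  0.0531]), np.float64(0.0005866512116320585)) [ 0.4759 -0.1275  0.05  ] [ 0.4732 -0.1302  0.05  ]
frame (array([0.5642, 0.1358, 0.0819]), np.float64(0.0005983860470681149))
probe (array([ 0.5015, -0.3379,  0.1716]), np.float64(0.0027234924391452194)) [ 0.5024 -0.3393  0.17  ] [ 0.4992 -0.3385  0.17  ]
foot [ 0.5031 -0.3419  0.    ] [array([ 0.5304, -0.3008,  0.    ]), array([ 0.5414, -0.3709,  0.    ]), array([ 0.4772, -0.3819,  0.    ]), array([ 0.4631, -0.3142,  0.    ])]
-81.07281853681978 0.07089949995079226
-170.25386203536635 0.06514138659210925
101.75052925353603 0.06915325385110938
11.234161001085516 0.06859659626766301
plate [0.5618 0.1261 0.075 ] [array([0.6096, 0.2729, 0.1075]), array([0.6816, 0.0271, 0.1075]), array([ 0.5178, -0.0206,  0.0425]), array([0.4382, 0.2249, 0.0425])]
-73.67722506680587 0.2561795558391085
-163.75584733021515 0.17067604335070852
107.95544799716224 0.25808044148580445
15.669378268085364 0.17804060089511206
plane [ 0.3423  0.1058 -0.1303] 19.71093236361983 17.173350354885205 2570 0.0035071048557433187
z@frame 0.07718364849918694 [array([0.5643, 0.1364, 0.0772]), array([0.5601, 0.1333, 0.0772])]
```

```bash
cat >> h.py <<'E'
from scipy.spatial.transform import Rotation as Ro
def tool(yaw,tilt=0,az=0):
    """tool y at yaw (deg), pointing down, then tilted so that -tool z leans 'tilt' deg away from up, towards azimuth az+180 (slope rising along az)"""
    y=np.radians(yaw);yy=np.array([np.cos(y),np.sin(y),0]);z=np.array([0,0,-1.]);R=Ro.from_matrix(np.stack([np.cross(yy,z),yy,z],1))
    a=np.radians(az); return Ro.from_rotvec(-np.radians(tilt)*np.array([-np.sin(a),np.cos(a),0]))*R
def now():
    s=manip.read_state();q=s['tcp_rot'];return s,np.array(s['tcp_pos']),Ro.from_quat([q[1],q[2],q[3],q[0]])
def delta(p,R):
    s,p0,R0=now();return np.round((R0.inv()*R).as_rotvec(degrees=True),2),np.round(R0.inv().apply(np.array(p)-p0)*100,2)
E
python3 -c "
from h import *
print(delta([.501,-.339,.30],tool(10.4)))
print(tool(10,20,16.5).apply([0,0,-1]))"
```

```text
(array([-8.00e-02,  3.00e-02,  5.44e+01]), array([-59.77, -61.83,  -8.97]))
[-0.32793566 -0.09713897  0.93969262]
```

```bash
python3 -m inch '[[[0,0,7],[0,0,-4],1],[[0,0,14],[0,0,-8],1],[[0,0,21],[-4,-4,-9],1],[[0,0,28],[-7,-7,-9],1],[[0,0,35],[-10,-10,-9],1],[[0,0,42],[-13,-13,-9],1],[[0,0,49],[-16,-16,-9],1],[[0,0,54.4],[-18,-18.5,-9],1]]'; python3 -c "
from h import *
print(delta([.501,-.339,.30],tool(10.4)))"
```

```text
time: 0.77
tcp_pos: [0.3053, 0.2378, 0.2999]
tcp_rot: [-0.0, 0.642, 0.766, -0.0]
force: [0.9, -0.6, 1.3]
opening: 1.002
grip_force: 0.0
(array([-0.02,  0.01, -0.32]), array([-60.21,   9.17,  -0.  ]))
```

```bash
python3 -m inch '[[[0,0,0],[-4,0.6,0],1],[[0,0,0],[-8,1.2,0],1],[[0,0,0],[-12,1.8,0],1],[[0,0,0],[-16,2.4,0],1],[[0,0,0],[-20,3,0],1],[[0,0,0],[-24,3.6,0],1],[[0,0,0],[-28,4.2,0],1],[[0,0,0],[-32,4.8,0],1]]' | grep tcp_pos; python3 -m inch '[[[0,0,0],[-4,0.6,0],1],[[0,0,0],[-8,1.2,0],1],[[0,0,0],[-12,1.9,0],1],[[0,0,0],[-16,2.5,0],1],[[0,0,0],[-20,3.1,0],1],[[0,0,0],[-24,3.7,0],1],[[0,0,0],[-28.2,4.37,0],1],[[0,0,0],[-28.2,4.37,0],1]]'; python3 -c "
from h import *
print(delta([.501,-.339,.30],tool(10.4)))
a=grab('scene','s1');b=grab('top','t1')
A=cv2.resize(a['image'][60:210,130:270],None,fx=4,fy=4,interpolation=cv2.INTER_CUBIC)[:600]
B=cv2.convertScaleAbs(cv2.resize(b['image'][170:290,290:410],None,fx=2,fy=2,interpolation=cv2.INTER_CUBIC),alpha=1.9)
M=np.zeros((600,800,3),np.uint8);M[:,:560]=A;M[:240,560:]=B;cv2.imwrite('pics/m1.png',M)
p=[.5,-.339,.3]
print(proj(a,now()[1]),proj(b,now()[1]))"
```

```text
tcp_pos: [0.4102, -0.0686, 0.3001]
time: 2.1
tcp_pos: [0.5042, -0.3416, 0.2937]
tcp_rot: [-0.004, 0.642, 0.767, -0.001]
force: [-0.3, 1.1, -2.4]
opening: 0.999
grip_force: 0.0
(array([-0.38, -0.32, -0.29]), array([ 0.32, -0.28, -0.63]))
[190.22258965  88.921673  ] [365.27692575 225.47418351]
```

View pics/m1.png

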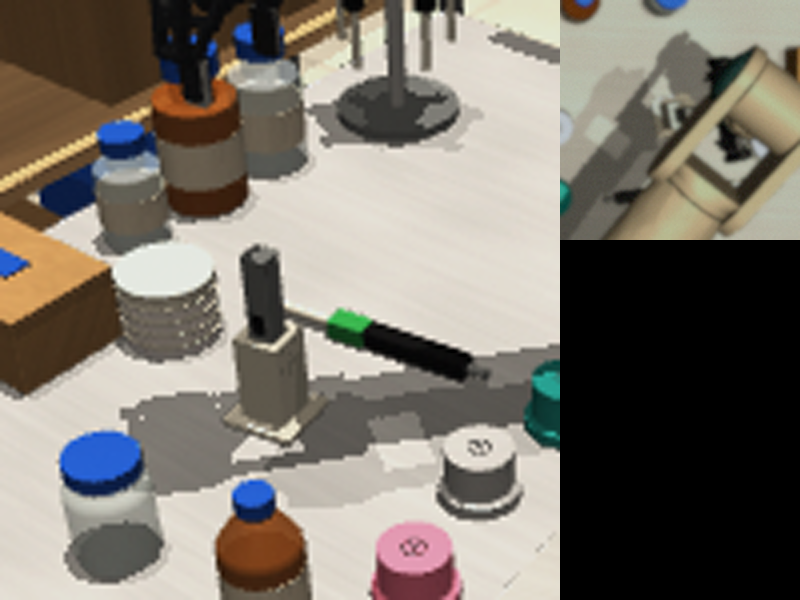

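The arm blocks the top view here. In the scene view the open fingers, at about (203,103) and (270,50) in the crop, stand above the handle top at (260,250). I'll descend around the handle.

```bash
python3 -m inch '[[[0,0,0],[0,0,0],1],[[0,0,0],[0,0,3],1],[[0,0,0],[0,0,6],1],[[0,0,0],[0,0,6],1],[[0,0,0],[0,0,6],1]]'; python3 -c "
from h import *
print(delta([.501,-.339,.126],tool(10.4)))
a=grab('scene','s2');p=now()[1];print(proj(a,p))
A=cv2.resize(a['image'][80:180,140:260],None,fx=6,fy=6,interpolation=cv2.INTER_CUBIC)
cv2.imwrite('pics/m2.png',A)"
```

```text
time: 2.62
tcp_pos: [0.5036, -0.3344, 0.2404]
tcp_rot: [-0.001, 0.64, 0.769, 0.0]
force: [-0.5, -0.7, 0.2]
opening: 0.998
grip_force: 0.0
(array([-0.06, -0.08,  0.08]), array([-0.42, -0.32, 11.44]))
[192.38811708 104.73388019]
```

View pics/m2.png

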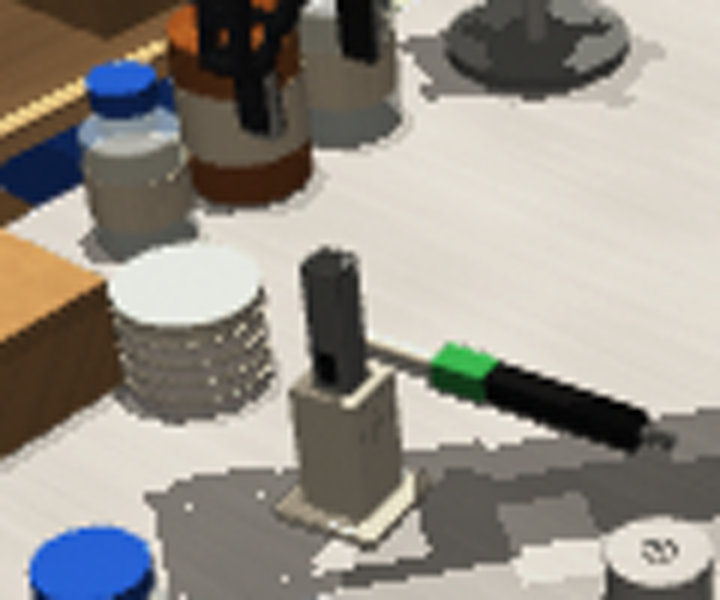

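The fingertips are at about (260,135) and (360,60) in the crop, so their centre column agrees with the calibration. The handle is at (330,320). I'll go down and close in small steps.

```bash
python3 -m inch '[[[0,0,0],[-0.4,-0.3,0],1],[[0,0,0],[-0.4,-0.3,3],1],[[0,0,0],[-0.4,-0.3,6],1],[[0,0,0],[-0.4,-0.3,9],1],[[0,0,0],[-0.4,-0.3,11.4],1],[[0,0,0],[-0.4,-0.3,11.4],0.3],[[0,0,0],[-0.4,-0.3,11.4],-0.1],[[0,0,0],[-0.4,-0.3,11.4],-0.1]]'; python3 -c "
from h import *
print(delta([.501,-.339,.126],tool(10.4)))
a=grab('scene','s3')
A=cv2.resize(a['image'][80:180,140:260],None,fx=6,fy=6,interpolation=cv2.INTER_CUBIC)
cv2.imwrite('pics/m3.png',A)"
```

```text
time: 3.33
tcp_pos: [0.503, -0.3414, 0.1299]
tcp_rot: [0.003, 0.64, 0.768, 0.0]
force: [-0.1, 0.5, 1.0]
opening: 0.603
grip_force: 0.0
(array([ 0.2 ,  0.21, -0.  ]), array([ 0.28, -0.16,  0.39]))
```

View pics/m3.png

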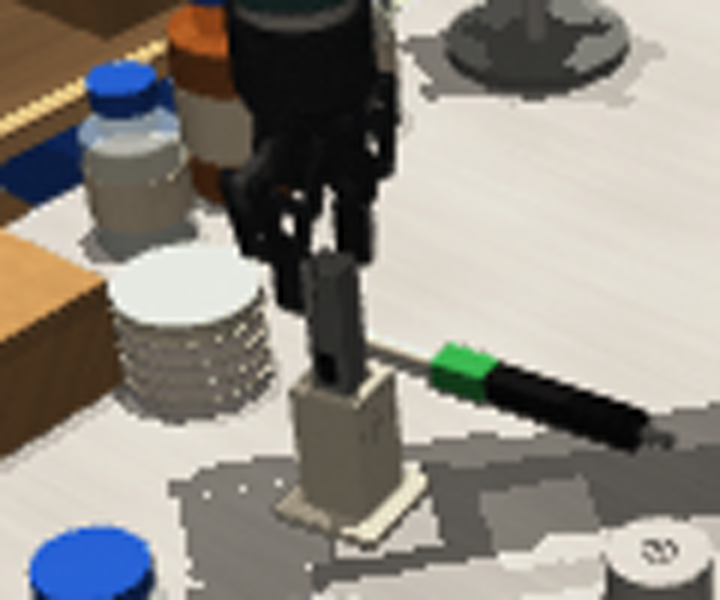

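The fingers straddle the handle: near finger (290,305), far finger (355,260), handle axis x≈330. Closing now.

```bash
python3 -m inch '[[[0,0,0],[0,0,0],-0.2],[[0,0,0],[0,0,0],-0.3],[[0,0,0],[0,0,0],-0.36],[[0,0,0],[0,0,0],-0.4]]';python3 -m inch '[[[0,0,0],[0,0,0],-0.5],[[0,0,0],[0,0,0],-0.6],[[0,0,0],[0,0,0],-1],[[0,0,0],[0,0,0],-1],[[0,0,0],[0,0,0],-1]]'; python3 -c "
from h import *
s=now();print(s[0]['moment'],delta([.501,-.339,.126],tool(10.4)))"
```

```text
time: 3.72
tcp_pos: [0.502, -0.3405, 0.1269]
tcp_rot: [0.0, 0.64, 0.768, 0.0]
force: [0.4, -0.4, -0.5]
opening: 0.298
grip_force: 0.1
time: 4.13
tcp_pos: [0.5019, -0.3406, 0.1269]
tcp_rot: [0.0, 0.64, 0.768, -0.0]
force: [-1.5, 0.6, 5.5]
opening: 0.267
grip_force: 59.6
[-0.0525962   0.43539884 -0.00953504] (array([ 0.03,  0.04, -0.  ]), array([ 0.18, -0.06,  0.09]))
```

```bash
python3 -m inch '[[[0,0,0],[0,0,-1],-1],[[0,0,0],[0,0,-2.5],-1],[[0,0,0],[0,0,-5],-1],[[0,0,0],[0,0,-8],-1],[[0,0,0],[0,0,-11.5],-1],[[0,0,0],[0,0,-15],-1],[[0,0,0],[0,0,-17],-1],[[0,0,0],[0,0,-17],-1]]';python3 -m inch '[[[0,0,0],[0,0,0],-1],[[0,0,0],[0,0,0],-1]]'; python3 -c "
from h import *
s=now();print(s[0]['moment'],delta([.4746,-.1288,.30],tool(10.4)))"
```

```text
time: 4.8
tcp_pos: [0.5028, -0.3409, 0.3025]
tcp_rot: [0.005, 0.64, 0.768, 0.0]
force: [0.6, 0.0, -1.1]
opening: 0.27
grip_force: 59.1
time: 4.97
tcp_pos: [0.5016, -0.3401, 0.2938]
tcp_rot: [-0.002, 0.64, 0.768, 0.0]
force: [0.3, -0.6, -2.7]
opening: 0.264
grip_force: 59.0
[-0.00391768 -0.00053141 -0.04608213] (array([-0.13, -0.17,  0.01]), array([21.27,  1.16, -0.56]))
```

```bash
python3 -m inch '[[[0,0,0],[3.5,0.2,0],-1],[[0,0,0],[7,0.4,0],-1],[[0,0,0],[11,0.6,0],-1],[[0,0,0],[14.5,0.8,1],-1],[[0,0,0],[18,1,3],-1],[[0,0,0],[21,1.1,6],-1],[[0,0,0],[21.2,1.1,9],-1],[[0,0,0],[21.2,1.1,10.4],-1]]';python3 -m inch '[[[0,0,0],[0,0,0],-1],[[0,0,0],[0,0,0],-1],[[0,0,0],[0,0,0],-1]]'; python3 -c "
from h import *
s,p,R=now();print(s['moment'],delta([.4746,-.1288,.18],tool(10.4)))
a=grab('scene','s4');b=grab('top','t4')
tip=R.apply([0,0,.117])+p;print(tip)
for c in(a,b):print(proj(c,tip),proj(c,[.4746,-.1288,.05]))
A=cv2.resize(a['image'][110:210,200:300],None,fx=6,fy=6,interpolation=cv2.INTER_CUBIC)
B=cv2.convertScaleAbs(cv2.resize(b['image'][200:260,260:310],None,fx=4,fy=4,interpolation=cv2.INTER_CUBIC),alpha=1.9)
M=np.zeros((600,800,3),np.uint8);M[:,:600]=A;M[:240,600:]=B;cv2.imwrite('pics/m4.png',M)"
```

```text
time: 5.63
tcp_pos: [0.4717, -0.1271, 0.1859]
tcp_rot: [-0.004, 0.639, 0.769, -0.001]
force: [-0.6, -0.6, -1.5]
opening: 0.269
grip_force: 59.2
time: 5.88
tcp_pos: [0.4745, -0.1302, 0.1928]
tcp_rot: [0.0, 0.64, 0.768, 0.0]
force: [-0.8, -0.4, -1.4]
opening: 0.267
grip_force: 59.2
[ 0.02233027 -0.00414478  0.00172278] (array([ 0.02,  0.01, -0.03]), array([0.14, 0.03, 1.28]))
[ 0.4745943  -0.13024691  0.07579781]
[249.04184221 165.48921335] [249.43694319 171.74554698]
[288.92960364 233.86078984] [287.89325747 233.82282153]
```

View pics/m4.png

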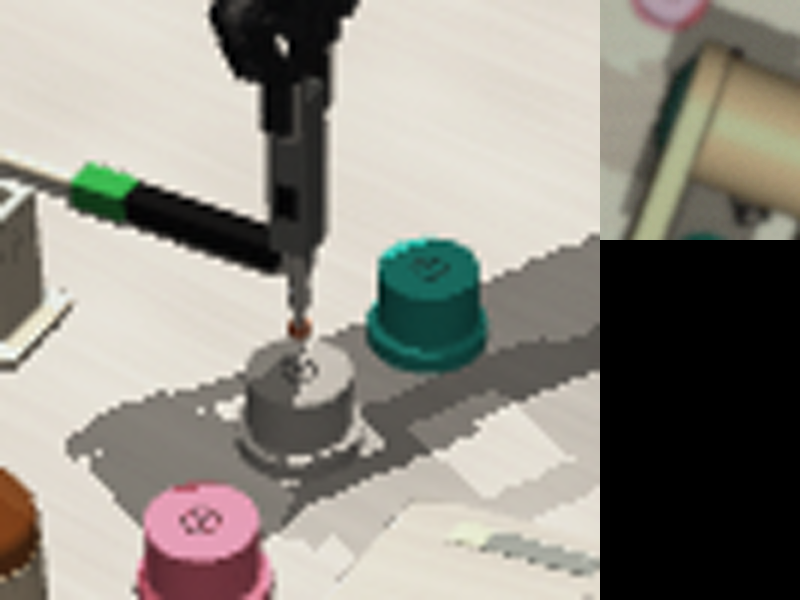

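The copper tip face is at about (299,335) and the ringed cross at (300,370) in the crop, which matches the prediction. The tip hangs 26 mm above the cross, on axis to within about 1–2 mm. I'll descend until contact.

```bash
python3 -m inch '[[[0,0,0],[0.08,0,0.6],-1],[[0,0,0],[0.08,0,1.2],-1],[[0,0,0],[0.08,0,1.7],-1],[[0,0,0],[0.08,0,2],-1],[[0,0,0],[0.08,0,2],-1],[[0,0,0],[0.08,0,2],-1]]'; python3 - <<'E'
from h import *
s,p,R=now();print(p,s['force'],delta([.4742,-.1294,.16],tool(10.4)))
a=grab('scene','s5');im=a['image'].astype(int)
tip=R.apply([0,0,.117])+p;print(tip,proj(a,tip))
def copper(im):
    w=np.clip(im[...,2]-im[...,0]-25,0,None).astype(float);m=np.zeros_like(w);m[155:185,238:262]=1;w*=m
    v,u=np.mgrid[:384,:512];return (w*u).sum()/w.sum(),(w*v).sum()/w.sum(),np.argwhere(w>0)
for t in('s4','s5'):
    x=copper(load(t)['image'].astype(int));print(t,x[0],x[1],x[2].min(0),x[2].max(0))
# ring in s0: dark pixels in the top disc
g=load('s0')['image'].astype(float).mean(2)[165:179,242:258]
w=np.clip(np.median(g)-15-g,0,None);w[10:]=0;v,u=np.mgrid[165:179,242:258];print('ring',(w*u).sum()/w.sum(),(w*v).sum()/w.sum());print(g.astype(int))
E
```

```text
time: 6.48
tcp_pos: [0.4741, -0.1291, 0.172]
tcp_rot: [-0.0, 0.64, 0.768, -0.0]
force: [-0.1, 0.3, -0.3]
opening: 0.267
grip_force: 59.3
[ 0.47411216 -0.12910551  0.17199338] [-0.0677278   0.30439633 -0.3115357 ] (array([-0.03, -0.02, -0.  ]), array([-0.03,  0.  ,  1.2 ]))
[ 0.47404786 -0.12907283  0.0549934 ] [249.46496621 170.46420043]
s4 249.6206896551724 164.21455938697318 [163 248] [166 251]
s5 249.8108108108108 169.37297297297297 [168 248] [170 251]
ring 249.646349009901 171.28372524752476
[[206 208 210 210 210 209 208 208 212 214 213 210 211 212 211 210]
 [211 208 206 208 212 213 213 213 212 211 211 213 212 211 211 211]
 [212 212 213 213 213 212 211 211 211 212 212 211 212 212 211 209]
 [210 211 210 211 211 213 213 213 213 213 211 212 211 212 212 212]
 [213 214 213 213 213 210 208 208 210 209 211 213 214 214 213 213]
 [212 212 213 213 211 136  96 105 180  88 183 212 212 211 212 211]
 [214 215 215 214 212 184 208  98 140 208  94 211 211 210 210 209]
 [214 214 213 213 210 125 166 207 159 207 142 210 210 210 208 210]
 [211 211 211 212 212 210 126 161 125 157 211 211 210 211 211 206]
 [209 213 213 213 211 211 212 212 211 211 211 211 211 210 206 170]
 [102 207 208 213 213 213 213 212 211 211 211 211 209 206 134  60]
 [ 59  66 141 209 209 209 210 209 210 208 207 204 170 136  63  60]
 [ 58  62  65  69 105 142 176 174 175 141 139 102  68  68  63  64]
 [ 58  62  65  68  69  70  72  71  71  71  71  69  68  69  63  66]]
```

```bash
python3 -m inch '[[[0,0,0],[-0.03,-0.07,0.1],-1],[[0,0,0],[-0.03,-0.07,0.3],-1],[[0,0,0],[-0.03,-0.07,0.5],-1],[[0,0,0],[-0.03,-0.07,0.65],-1],[[0,0,0],[-0.03,-0.07,0.8],-1],[[0,0,0],[-0.03,-0.07,0.8],-1],[[0,0,0],[-0.03,-0.07,0.8],-1],[[0,0,0],[-0.03,-0.07,0.8],-1]]';python3 -c "
from h import *
for i in range(6): manip.read_camera('scene'); print(manip.read_state()['force'],now()[1])"
```

```text
time: 7.2
tcp_pos: [0.4737, -0.1296, 0.1645]
tcp_rot: [0.0, 0.64, 0.768, 0.0]
force: [-0.3, -0.1, 1.1]
opening: 0.27
grip_force: 59.5
[-0.64185075  0.10724985  0.12758481] [ 0.47366753 -0.12958614  0.16449224]
[-1.39892198  0.19458798  0.06914526] [ 0.47367191 -0.1295863   0.16446837]
[-0.83091058 -0.90589023  0.46480341] [ 0.47366233 -0.12957062  0.16442929]
[-0.81781323 -0.43688651  0.2691929 ] [ 0.4736657  -0.12957913  0.16442066]
[ 0.99799373 -0.56442781  0.73299341] [ 0.47367291 -0.12958745  0.16438532]
[ 0.91660936 -0.00382062 -0.00432563] [ 0.47365439 -0.12957916  0.16436205]
```

```bash
python3 -m inch '[[[0,0,0],[0,0,0.15],-1],[[0,0,0],[0,0,0.3],-1],[[0,0,0],[0,0,0.45],-1],[[0,0,0],[0,0,0.45],-1],[[0,0,0],[0,0,0.45],-1],[[0,0,0],[0,0,0.45],-1],[[0,0,0],[0,0,0.45],-1],[[0,0,0],[0,0,0.45],-1]]';python3 -c "
from h import *
F=[]
for i in range(8): manip.read_camera('scene'); F.append(manip.read_state()['force'])
print(np.mean(F,0),np.std(F,0),now()[1])
a=grab('scene','s6')
A=cv2.resize(a['image'][130:200,210:290],None,fx=8,fy=8,interpolation=cv2.INTER_CUBIC);cv2.imwrite('pics/m5.png',A)"
```

```text
time: 8.17
tcp_pos: [0.4736, -0.1296, 0.1599]
tcp_rot: [0.0, 0.64, 0.768, 0.0]
force: [-0.6, 0.0, 2.3]
opening: 0.272
grip_force: 59.8
[-0.14985918 -0.40136682  1.86970205] [0.45147526 0.41275791 0.56784616] [ 0.47364193 -0.12956179  0.15979533]
```

View pics/m5.png

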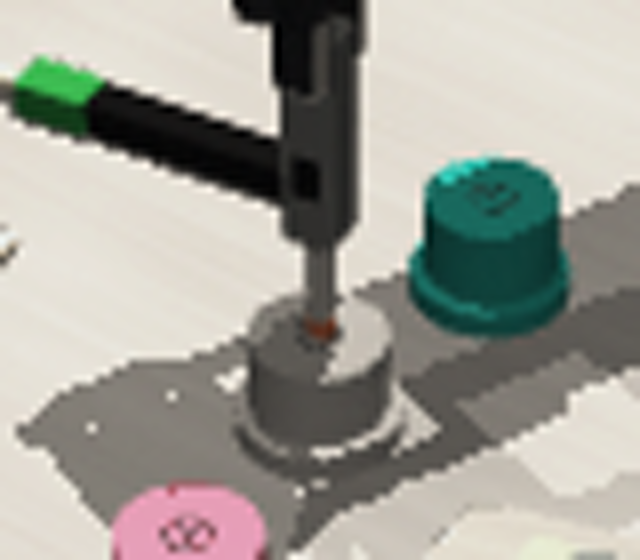

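The copper tip sits on the cross at (320,330), mid-disc, and is visibly pushed in. Hold a bit longer, then lift.

```bash
python3 -m inch '[[[0,0,0],[0,0,0.05],-1],[[0,0,0],[0,0,0.05],-1],[[0,0,0],[0,0,0.05],-1],[[0,0,0],[0,0,0.05],-1],[[0,0,0],[0,0,0.05],-1],[[0,0,0],[0,0,0.05],-1],[[0,0,0],[0,0,0.05],-1],[[0,0,0],[0,0,0.05],-1]]' | grep -E 'time|pos|force'; python3 -m inch '[[[0,0,0],[0,0,0.05],-1],[[0,0,0],[0,0,0.05],-1],[[0,0,0],[0,0,0.05],-1],[[0,0,0],[0,0,0.05],-1],[[0,0,0],[0,0,0.05],-1],[[0,0,0],[0,0,-1],-1],[[0,0,0],[0,0,-4],-1],[[0,0,0],[0,0,-8],-1]]'
python3 - <<'E'
from h import *
t=load('t0');s=load('s0')
# frame opening centre: dark frame contour in both pictures
for c,(u0,v0,u1,v1),k in((t,(198,195,226,218),.75),(s,(285,205,325,235),.7)):
    g=cv2.resize(c['image'][v0:v1,u0:u1],None,fx=8,fy=8,interpolation=cv2.INTER_CUBIC).astype(np.float32).mean(2)
    m=(g<k*np.median(g)).astype(np.uint8)
    cs,h=cv2.findContours(m,cv2.RETR_CCOMP,cv2.CHAIN_APPROX_NONE)
    for i,q in enumerate(cs):
        if h[0][i][3]>=0 and cv2.contourArea(q)>200:
            M=cv2.moments(q);print('hole',u0+(M['m10']/M['m00']+.5)/8-.5,v0+(M['m01']/M['m00']+.5)/8-.5,M['m00']/64,(cv2.minAreaRect(q)))
E
```

```text
time: 9.28
tcp_pos: [0.4736, -0.1296, 0.1593]
force: [0.3, 0.3, 2.4]
grip_force: 59.9
time: 9.95
tcp_pos: [0.4719, -0.1289, 0.237]
tcp_rot: [-0.004, 0.64, 0.768, -0.001]
force: [0.8, -0.3, -2.1]
opening: 0.262
grip_force: 59.3
hole 210.83485570558645 206.04814088562352 78.6875 ((106.04364776611328, 92.00305938720703), (73.07970428466797, 77.39642333984375), 75.57923126220703)
hole 303.0535393402644 214.56890963932742 40.578125 ((148.16500854492188, 79.91386413574219), (90.37422943115234, 33.731224060058594), 14.42077350616455)
```

```bash
python3 - <<'E'
from h import *
t=load('t0');s=load('s0');a=(210.83,206.05);b=(303.05,214.57)
x,y=onz(t,*a,.0787),onz(s,*b,.0787);print(tri(t,a,s,b),x,y)
c=.35*x+.65*y
az=16.6;n=np.array([-np.sin(np.radians(20))*np.cos(np.radians(az)),-np.sin(np.radians(20))*np.sin(np.radians(az)),np.cos(np.radians(20))])
spot=c-n*.0015;print('spot',spot)
R=tool(12,20,az);print(R.apply([0,0,-1]),n)
tgt=spot+n*(.1165+.05);print('tcp',tgt,delta(tgt,R))
E
```

```text
(array([0.56365069, 0.13534065, 0.08142956]), np.float64(0.00077291761147891)) [0.56359622 0.1358822  0.0787    ] [0.56142729 0.13373724 0.0787    ]
spot [0.56267806 0.13463454 0.07729046]
[-0.32776562 -0.09771118  0.93969262] [-0.32776562 -0.09771118  0.93969262]
tcp [0.50810509 0.11836563 0.23374928] (array([-20.31,   1.63,  -1.63]), array([23.66,  8.03,  0.37]))
```

```bash
python3 -m inch '[[[0,0,0],[3,1,-2],-1],[[-4,0.3,-0.3],[6.5,2,-2],-1],[[-8,0.6,-0.6],[10,3.4,-2],-1],[[-12,0.9,-0.9],[13.5,4.6,-2],-1],[[-16,1.2,-1.2],[17,5.8,-2],-1],[[-20.3,1.6,-1.6],[20.5,7,-1.5],-1],[[-20.3,1.6,-1.6],[23.6,8,-1],-1],[[-20.3,1.6,-1.6],[23.6,8,0],-1]]';python3 -m inch '[[[0,0,0],[0,0,0],-1],[[0,0,0],[0,0,0],-1],[[0,0,0],[0,0,0],-1],[[0,0,0],[0,0,0],-1]]'; cat > m.py <<'E'
from h import *
import sys
spot=np.array([.56268,.13463,.07729]);az=16.6;R1=tool(12,20,az);n=R1.apply([0,0,-1])
F=[]
for i in range(4): a=manip.read_camera('scene');F.append(manip.read_state()['force'])
F=np.mean(F,0);s,p,R=now();tip=p+R.apply([0,0,.1165])
print('F',F,'F.n',F@n,'rot/shift to 2cm off',delta(spot+n*.1365,R1),'height',(tip-spot)@n,'tip px',proj(a,tip),'spot px',proj(a,spot))
u0,v0=proj(a,tip).astype(int);im=a['image'].astype(int);w=np.clip(im[...,2]-im[...,0]-40,0,None).astype(float);m=np.zeros_like(w);m[v0-9:v0+9,u0-9:u0+9]=1;w*=m
v,u=np.mgrid[:384,:512];print('copper',(w*u).sum()/w.sum(),(w*v).sum()/w.sum(),(w>0).sum())
q=sys.argv[1];cv2.imwrite(f'pics/{q}.png',cv2.resize(a['image'][165:255,255:355],None,fx=6,fy=6,interpolation=cv2.INTER_CUBIC));pickle.dump(a,open(q+'.pkl','wb'))
E
python3 m.py a1
```

```text
time: 10.62
tcp_pos: [0.5088, 0.1218, 0.2398]
tcp_rot: [0.101, 0.617, 0.766, 0.146]
force: [0.5, 0.0, -1.8]
opening: 0.267
grip_force: 59.8
time: 10.95
tcp_pos: [0.5101, 0.1159, 0.24]
tcp_rot: [0.102, 0.62, 0.764, 0.144]
force: [-0.2, 0.1, -1.7]
opening: 0.267
grip_force: 59.7
F [-0.49587156  0.02571454 -1.54702356] F.n -1.2937095714367175 rot/shift to 2cm off (array([0.41, 0.3 , 0.01]), array([ 0.24, -0.36,  3.51])) height 0.055169659601794305 tip px [304.97412265 198.0721066 ] spot px [303.03962515 215.29867115]
copper 305.1881838074398 196.94310722100656 12
```

```bash
python3 -m inch '[[[0.4,0.3,0],[0.24,-0.36,1],-1],[[0.4,0.3,0],[0.24,-0.36,2.2],-1],[[0.4,0.3,0],[0.24,-0.36,3.3],-1],[[0.4,0.3,0],[0.24,-0.36,4.2],-1],[[0.4,0.3,0],[0.24,-0.36,4.5],-1],[[0.4,0.3,0],[0.24,-0.36,4.5],-1],[[0.4,0.3,0],[0.24,-0.36,4.5],-1]]' | grep -E 'time|force'; python3 m.py a2
```

```text
time: 11.73
force: [-0.4, -0.1, -0.4]
grip_force: 59.8
F [ 0.13796154 -0.04356644 -1.72483412] F.n -1.6617760150313277 rot/shift to 2cm off (array([ 0.06, -0.02,  0.08]), array([-0.07, -0.02, -0.96])) height 0.010434251955522979 tip px [303.86069647 212.16860148] spot px [303.03962515 215.29867115]
copper 304.2338204592902 211.02922755741128 9
```

View pics/a2.png

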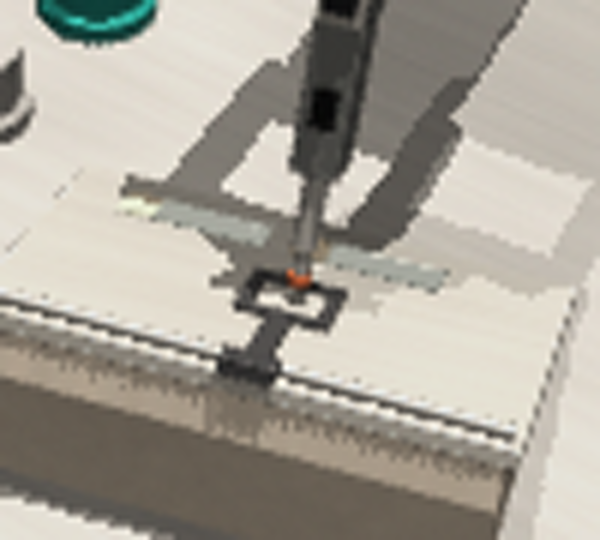

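The copper tip is at (299,278) in the crop, about 10 mm above the plate and in line with the frame opening centred at (291,298). I'll go in along the normal.

```bash
python3 -m inch '[[[0,0,0],[-0.07,-0.02,0.3],-1],[[0,0,0],[-0.07,-0.02,0.6],-1],[[0,0,0],[-0.07,-0.02,0.9],-1],[[0,0,0],[-0.07,-0.02,1.1],-1],[[0,0,0],[-0.07,-0.02,1.25],-1],[[0,0,0],[-0.07,-0.02,1.35],-1],[[0,0,0],[-0.07,-0.02,1.35],-1],[[0,0,0],[-0.07,-0.02,1.35],-1]]' | grep -E 'time|force'; python3 m.py a3; python3 m.py a4
```

```text
time: 12.6
force: [-2.1, -0.5, 0.2]
grip_force: 60.1
F [-1.77587925 -0.61936372  0.69251671] F.n 1.2933437738421125 rot/shift to 2cm off (array([-0.  , -0.03,  0.07]), array([ 0.  ,  0.03, -2.36])) height -0.003558936836485916 tip px [302.88249248 216.36085371] spot px [303.03962515 215.29867115]
copper 303.4533333333333 214.08 10
F [-1.63250567 -0.28293382  0.96152838] F.n 1.4662661569617406 rot/shift to 2cm off (array([-0.01, -0.03,  0.07]), array([ 0.  ,  0.04, -2.36])) height -0.0036394203296762776 tip px [302.88285445 216.38487623] spot px [303.03962515 215.29867115]
copper 303.4533333333333 214.08 10
```

```bash
python3 -m inch '[[[0,0,0],[0,0,0.07],-1],[[0,0,0],[0,0,0.13],-1],[[0,0,0],[0,0,0.13],-1],[[0,0,0],[0,0,0.13],-1],[[0,0,0],[0,0,0.13],-1],[[0,0,0],[0,0,0.13],-1],[[0,0,0],[0,0,0.13],-1],[[0,0,0],[0,0,0.13],-1]]' | grep -E 'time|force';python3 m.py a5; python3 m.py a6
```

```text
time: 13.67
force: [-1.4, -0.8, 1.2]
grip_force: 60.3
F [-1.73049734 -0.22667844  1.11661005] F.n 1.6386167797098237 rot/shift to 2cm off (array([-0.01, -0.03,  0.07]), array([ 0.  ,  0.04, -2.5 ])) height -0.004979809422160009 tip px [302.79893138 216.79366041] spot px [303.03962515 215.29867115]
copper 303.45358090185675 214.08753315649867 10
F [-1.22877187 -0.76647523  1.65994847] F.n 2.0374836996223014 rot/shift to 2cm off (array([-0.01, -0.03,  0.07]), array([ 0.  ,  0.04, -2.5 ])) height -0.004997742211467482 tip px [302.80574744 216.79797847] spot px [303.03962515 215.29867115]
copper 303.45623342175065 214.08222811671087 10
```

```bash
python3 -c "
from h import *
x=load('s0')['image'][222:230,288:306].astype(float).mean(2);
for t in('a2','a6'):
    y=load(t)['image'][218:234,280:314].astype(np.float32).mean(2).astype(np.float32)
    r=cv2.matchTemplate(y,x.astype(np.float32),cv2.TM_CCOEFF_NORMED);print(t,cv2.minMaxLoc(r))
manip.job_done()"
```

```text
a2 (-0.35101810097694397, 0.9999468922615051, (0, 8), (8, 4))
a6 (-0.3508323132991791, 0.9999383687973022, (0, 8), (8, 4))
the job is handed in; nothing more can be done
```

I pressed the probe about half-way in on the grey reference block's cross for over a second. It is now held square to the plate at the centre of the frame opening, with the tip about 6–7 mm in. The frame did not move, and I handed the job in at about 14 s.

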